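# Set the lab kit out on its matching mats

### The job

Set out the kit for the next class: stand the amber dropper bottle on the mat with the brown disc and the grey bottle on the mat with the grey disc, and lay the white spot plate that lies among the mats and the matchbox flat on the mats with their outlines, each centred on its own print and the plate and matchbox lined up with it (either way round). Keep the bottles upright all the time, and leave the brown bung and the tealight where they are.

Things in the scene. Friction and masses are not known exactly. Their poses are not given: they have to be found in the camera images.
- amber_bottle: small brown (amber) glass dropper bottle, black collar, red rubber bulb, standing; body 41 mm across to 51 mm high, shoulder to 63 mm, collar 26 mm across from 59 to 75 mm, bulb 14 to 16 mm across from 76 mm to the top at 109 mm; 54 g. Rigid: pinch the bulb, about 97 mm above the foot (lower grasps may bring the palm down on the bulb). Origin: centre of its underside, z up; round.
- grey_bottle: small grey glass bottle without cap, standing upright, 37 mm across and 78 mm high; 50 g. Grip it across the body, about 50 mm up. Origin: centre of its underside, z up; round.
- spot_plate: white porcelain spot plate with six wells, lying flat among the mats (another, at the far back by the test-tube rack, belongs to the room): 57 mm along its x, 83 mm along its y, 11 mm thick; 85 g. Grip it across the 57 mm (along its x). Origin: centre of its underside, z up.
- match_box: closed yellowish-brown cardboard matchbox lying flat: 52 mm along its x, 38 mm along its y, 14 mm thick; 20 g. Grip it across the 38 mm (along its y). Its drawer does not move. Origin: centre of its box, on its underside (within 1 mm), z up.
- amber_mat: round black mat, 76 mm across, 3 mm thick, fixed, with an brown disc 41 mm across printed in the middle: the place of the amber bottle. Origin: centre of its underside, on the table.
- grey_mat: round black mat, 76 mm across, 3 mm thick, fixed, with a light grey disc 37 mm across printed in the middle: the place of the grey bottle. Origin: centre of its underside, on the table.
- plate_mat: rectangular black mat, 77 mm along its x, 103 mm along its y, 3 mm thick, fixed, with a white rectangle of 57 (x) by 83 mm (y) and six rings printed in the middle: the place of the spot plate, x along x. Origin: centre of its underside, on the table.
- matchbox_mat: rectangular black mat, 72 mm along its x, 58 mm along its y, 3 mm thick, fixed, with a plain tan rectangle of 52 (x) by 38 mm (y) printed in the middle: the place of the matchbox, x along x. Origin: centre of its underside, on the table.
- bung: brown rubber bung, 24 mm across and 22 mm high, standing loose among the things (not one in a cup): a bystander. Origin: centre of its underside.
- tealight: small round whitish tealight candle (pale pink sides), 24 mm across and 8 mm high, loose among the things (not one in a cup): a bystander. Origin: centre of its underside.
Mind the look-alikes: they are no part of the job. There is more than one size of the spot_plate; the job needs the smaller. Several things have the shape of the match_box; the one meant has the colours described above.

How it is judged:
At the end, for the whole second after the job is handed in: Each of the four things rests on its own mat, released and still, upright or flat (within 0.1 rad), centred within 12 mm of the mat's centre; the spot plate and matchbox lie along their outlines within 0.2 rad, either way round; the bung and the tealight are within 20 mm of where they stood (horizontal distance between amber_bottle and amber_mat below 0.012 m and z of amber_bottle in the frame of amber_mat below 0.009 m and angle between each of amber_bottle, grey_bottle, spot_plate, match_box's own z axis and vertical below 0.1 rad and linear speed of each of amber_bottle, grey_bottle, spot_plate, match_box below 0.02 m/s and angular speed of each of amber_bottle, grey_bottle, spot_plate, match_box below 0.2 rad/s and horizontal distance between grey_bottle and grey_mat below 0.012 m and z of grey_bottle in the frame of grey_mat below 0.009 m and horizontal distance between spot_plate and plate_mat below 0.012 m and z of spot_plate in the frame of plate_mat below 0.009 m and angle between the x axis of spot_plate and the x axis of plate_mat, either way round below 0.2 rad and horizontal distance between match_box and matchbox_mat below 0.012 m and z of match_box in the frame of matchbox_mat below 0.009 m and angle between the x axis of match_box and the x axis of matchbox_mat, either way round below 0.2 rad and distance of each of bung, tealight from where it was at the start of the episode below 0.02 m); the robot touches nothing.
It fails at once if a bottle is tipped over (leans more than 0.5 rad) (angle between any of amber_bottle, grey_bottle's own z axis and vertical above 0.5 rad).
It fails at once if the bung or the tealight is pushed more than 20 mm away (distance of any of bung, tealight from where it was at the start of the episode above 0.02 m).
It also fails if it takes over 115 s, if anything falls off the work surface, if the arm or the gripper's body presses on something with over 40 N, if the wrist force passes 120 N, or if a joint passes its speed limit or range.

### The arm

A 6-joint arm with a two-finger parallel gripper is mounted at the origin on a cart in front of the work surface, level with it; the furniture and walls round the work are solid. World frame = base frame: x ahead of the robot, y to its left, z up, the work surface at z = 0. Lengths are in m, angles in rad, forces in N, time in s.
With the tool pointing down it reaches from about 0.325 to 0.775 m from the base axis. Payload 9.3 kg.
Tool frame: the origin (TCP) lies between the finger pads; the fingertips stand tip_extent ahead of it and the grasp point (between the pads) lies 5 mm behind it (tip_extent is the distance from the TCP to the fingertips, in m); z points along the fingers, y is the line along which they close (so a half turn about z gives the same grasp; the last joint's range is limited). The gripper opens to 85 mm and grips with 20 to 120 N. Pads are 22 mm wide; open, the fingers measure 114 mm over their backs; the gripper's body (76 mm by 85 mm) begins 54 mm behind the grasp point. The pads swing forward as they close: fully open they stand 13 mm farther back than shut.
Start: joints at [1.012, 0.259, 0.021, 1.334, 0, 1.418], TCP at [0.217, 0.505, 0.245] pointing down, gripper open.
Joint ranges: [-3.04, 3.04], [-0.91, 1.82], [-1.04, 1.36], [-1.92, 1.95], [-1.52, 1.45], [-3.14, 3.14]. Speed limits (rad/s): [2.22, 2.22, 2.79, 3.14, 3.14, 3.14].

### API

Orientations are given as a unit quaternion [w, x, y, z].
In Python, from bench import * gives the robot as it stands.
- The arm moves only by the tool apply_moves, never from a script. Its argument "steps" is one flat list of numbers, 4 for each row, row after row: the shift along the tool's x, y, z in mm, then the turn about the tool's z in rad. A call has 1 to 5 rows; each row shifts and turns the commanded pose from where the row before left it, along the tool's axes as they then stand; what a row does not reach is not made up. A row lasts 1/12 s, in which the tool goes at most 41.7 mm and 7.16 degrees, less where a joint would pass 70% of its speed; a pose out of reach is approached as far as the arm can. A call with a gripper value outside its range is refused whole. "hand" is the opening, from 0 (shut) to 1 (fully open), set as the call begins (left out, the last holds). The fingers move at their own pace and stop on an object; "force" is the grip in N (left out, the last holds). Time passes only in rows, so rows that do not move let the fingers close. It gives the time, the measured TCP pose, the force, the opening and the grip force at its end, in the units of the state.
- observe(): the state, without advancing time (a new reading comes with each control period).
- snapshot(name): name is "scene" or "top" or "wrist"; returns a dict with "image" (480x640x3 uint8, red, green, blue), "fx", "fy", "cx", "cy" (pixels), "rvec" (rotation vector, rad) and "tvec" (3), from world to camera coordinates, as OpenCV has them. Camera axes: x right, y down, z forward; pixel columns grow to the right and rows downward; lengths in m; the calibration is good to about 2 mm. The wrist camera is an equidistant fisheye: a pixel r from the principal point sees the ray r / f radians off the axis. A picture is of the moment at which its call begins. There is no depth.
- job_done(): hands the job in; it is judged then, once.
The state is a dict: "time_s": time; "joint_pos": joint angles; "joint_vel": joint speeds; "tau": joint torques, N m; "tcp_pos": TCP position; "orientation": TCP orientation; "ft_force": force on the tool from outside, world axes, zero at the start; "wrist_torque": the same for the moment, N m; "gripper_width": finger opening in m; "gripper_force": force on a finger pad.
Only numpy, scipy, OpenCV 4.12 (cv2) and the standard library are available. Lean on these libraries where they do the work, as an engineer would, in place of code of your own. Each camera call takes 0.05 s, during which the arm holds its last target. There are 200 camera calls.

## Working session

There is one attempt and no reset: what is moved stays moved. The work goes in short steps, Python scripts to look and compute and a tool call to move; the robot and the scene stay as the last step left them, time stands still between calls to the robot, and variables do not carry over. Pictures are saved under pics/ and viewed, at most 16 in all, crops included, and the job is handed in when it is done.

Besides the shell and the picture viewer there is one more tool, called after "Emit:" as name(argument=value, ...), one argument or row to a line, values as JSON. apply_moves: Moves the arm, as the interface text tells. Its arguments: {"type":"object","properties":{"steps":{"type":"array","items":{"type":"number"}},"hand":{"type":"number"},"force":{"type":"number"}},"required":["steps"]}

```bash
mkdir -p pics; ls; python3 - <<'E'
from bench import *
import cv2
s=observe();print(s)
for n in("top","scene"):
    d=snapshot(n);cv2.imwrite(f"pics/{n}0.png",d["image"][:,:,::-1]);print(n,d["fx"],d["fy"],d["cx"],d["cy"],d["rvec"],d["tvec"])
E
```

```text
pics
{'time_s': 0.0, 'joint_pos': array([ 1.01238773e+00,  2.59223188e-01,  2.07326075e-02,  1.33371117e+00,
       -2.26900936e-05,  1.41820732e+00]), 'joint_vel': array([-0.000319  , -0.00053962, -0.00036713,  0.00076945,  0.00035359,
       -0.00026857]), 'tau': array([-1.75546487e-03, -5.55647528e+01,  3.44526887e+01,  1.41515661e-02,
       -3.94868075e-04,  2.28971044e-05]), 'tcp_pos': array([0.21698101, 0.50508928, 0.24463785]), 'orientation': array([-2.33949532e-04,  2.01520218e-01,  9.79484103e-01, -6.62724018e-04]), 'ft_force': array([ 0.01292182, -0.17608268,  0.68134741]), 'wrist_torque': array([ 0.01449992, -0.01224821,  0.03412779]), 'gripper_force': 0.0, 'gripper_width': 0.08578435057033018}
top 581.9293393620634 581.9293393620634 316.9582501023614 241.7087433250352 [ 2.21770038 -2.16560248  0.0586274 ] [0.12586576 0.53581678 1.50806856]
scene 502.1860752429103 502.1860752429103 319.42868438395516 240.47488156112829 [ 2.32035906 -0.7455498   0.29160168] [-0.35684636  0.36640816  0.90632297]
```

View pics/top0.png

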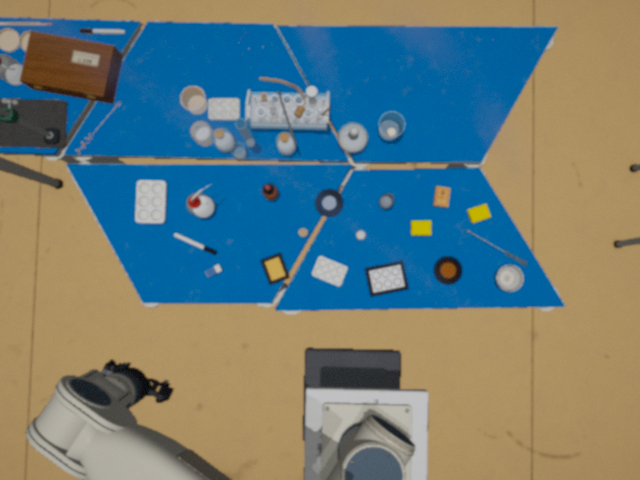

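View pics/scene0.png

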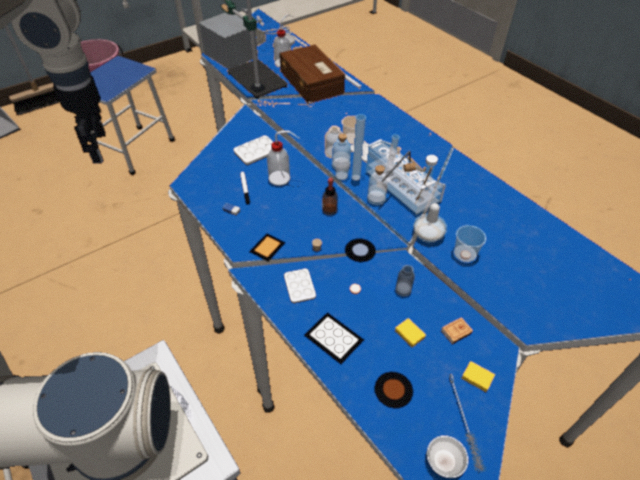

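The top view shows amber bottle (270,190), grey bottle (387,201), bung (303,232), tealight (361,235). Mats: amber (448,270), grey (329,203), plate (387,278), matchbox (275,268).
Look-alikes for the plate: (330,271), (151,202), larger, and (224,108), at the rack. I choose (330,271).
Look-alikes for the matchbox: (442,197) orange-brown, and (421,228) and (480,213), both yellow. I'll check these in a crop.

```bash
cat > h.py <<'E'
import numpy as np, cv2
from bench import *
def cast(d,px,z):
    R,_=cv2.Rodrigues(np.array(d["rvec"],float));t=np.array(d["tvec"],float)
    px=np.atleast_2d(np.array(px,float))
    r=np.c_[(px[:,0]-d["cx"])/d["fx"],(px[:,1]-d["cy"])/d["fy"],np.ones(len(px))]@R
    c=-R.T@t
    return c+r*((z-c[2])/r[:,2])[:,None]
def blob(d,mask,seed):
    n,l,s,c=cv2.connectedComponentsWithStats(mask.astype(np.uint8),connectivity=8)
    k=np.argmin([1e9]+[np.hypot(*(c[i]-seed)) if s[i,4]>15 else 1e8 for i in range(1,n)])
    cs,_=cv2.findContours((l==k).astype(np.uint8),cv2.RETR_EXTERNAL,cv2.CHAIN_APPROX_NONE)
    return s[k],c[k],max(cs,key=len)[:,0].astype(float)
def rect(P):
    (c,(w,h),a)=cv2.minAreaRect((P[:,:2]*1000).astype(np.float32))
    return np.round(c,1),round(w,1),round(h,1),round(a,1)   # mm, deg angle of w side
E
python3 - <<'E'
from h import *
im=cv2.imread("pics/top0.png");
cv2.imwrite("pics/crop1.png",cv2.resize(im[175:305,240:510],None,fx=2.96,fy=2.96,interpolation=cv2.INTER_CUBIC))
d=snapshot("top");
h=cv2.cvtColor(d["image"],cv2.COLOR_RGB2HSV)
for p in [(442,197),(436,194),(421,228),(480,213),(330,271),(275,268),(448,270),(329,203),(387,201),(270,190),(303,232),(361,235),(300,280),(387,278)]:
    print(p,h[p[1],p[0]],np.round(cast(d,p,0)[0],3))
E
```

```text
(442, 197) [ 17 145 179] [ 0.66 -0.19  0.  ]
(436, 194) [ 16 135 170] [ 0.668 -0.174  0.   ]
(421, 228) [ 28 255 195] [ 0.576 -0.136  0.   ]
(480, 213) [ 28 255 194] [ 0.62  -0.291  0.   ]
(330, 271) [165   3 185] [0.457 0.102 0.   ]
(275, 268) [ 21 148 197] [0.461 0.248 0.   ]
(448, 270) [ 16 229 136] [ 0.467 -0.208  0.   ]
(329, 203) [109  43 173] [0.637 0.109 0.   ]
(387, 201) [105  33 153] [ 0.646 -0.045  0.   ]
(270, 190) [172 108  45] [0.668 0.267 0.   ]
(303, 232) [ 18  72 167] [0.558 0.176 0.   ]
(361, 235) [ 75   3 186] [0.554 0.023 0.   ]
(300, 280) [102 255 163] [0.431 0.181 0.   ]
(387, 278) [120   1 184] [ 0.442 -0.048  0.   ]
```

View pics/crop1.png

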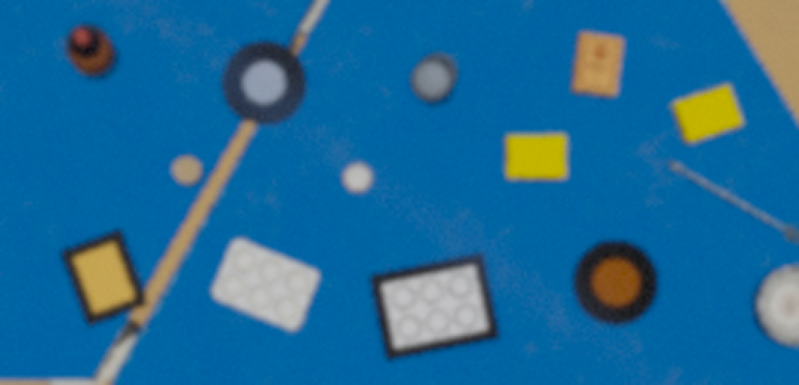

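The crop shows the matchbox as the orange-brown cardboard one at crop (599,64), i.e. top (442,197); the other two are bright yellow. The smaller spot plate is at crop (265,284). Measuring now.

```bash
python3 - <<'E'
from h import *
for name,seeds in (("top",dict(matchbox=(442,197),plate=(330,271),mat_m=(275,268),mat_p=(387,278),mat_a=(448,270),mat_g=(329,203),grey=(387,201),amber=(270,190),bulb=(269,188),bung=(303,232),tea=(361,235))),
 ("scene",dict(matchbox=(457,329),plate=(299,285),mat_m=(267,247),mat_p=(334,337),mat_a=(394,389),mat_g=(360,250),grey=(405,281),amber=(330,198),bulb=(331,183),bung=(317,244),tea=(355,288)))):
    d=snapshot(name);h=cv2.cvtColor(d["image"],cv2.COLOR_RGB2HSV).astype(int);H,S,V=h[...,0],h[...,1],h[...,2]
    nb=~((abs(H-104)<12)&(S>200)&(V>90))
    M=dict(matchbox=nb,plate=(S<70)&(V>120),mat_m=(abs(H-21)<7)&(S>80)&(V>120),mat_p=(S<70)&(V>100),mat_a=(abs(H-14)<9)&(S>150)&(V>75),mat_g=(S<110)&(V>120),grey=nb,amber=nb,bulb=((H>168)|(H<6))&(S>130)&(V>70),bung=nb,tea=nb)
    Z=dict(matchbox=.014,plate=.011,mat_m=.003,mat_p=.003,mat_a=.003,mat_g=.003,grey=.039,amber=.05,bulb=.095,bung=.011,tea=.006)
    for k,sd in seeds.items():
        s,c,ct=blob(d,M[k],sd)
        P=cast(d,ct,Z[k]); print(name,k,s,np.round(c),"cen",np.round(cast(d,c,Z[k])[0,:2]*1000,1),"rect",rect(P))
E
```

```text
top matchbox [432 185  20  24 407] [441. 196.] cen [ 660. -186.] rect (array([ 660.2, -186. ]), 47.5, 61.1, 83.2)
top plate [312 256  36  31 713] [329. 271.] cen [457.8 104.7] rect (array([457.8, 104.8]), 84.7, 58.3, 68.7)
top mat_m [265 257  20  24 323] [275. 268.] cen [460.4 248.1] rect (array([460.5, 248.1]), 54.9, 40.9, 22.1)
top mat_p [369 264  36  29 790] [386. 278.] cen [441.8 -46.3] rect (array([441.9, -46.1]), 61.7, 88.4, 12.6)
top mat_a [440 262  16  17 216] [448. 270.] cen [ 467.6 -207.1] rect (array([ 467.1, -206.4]), 42.1, 39.4, 0.6)
top mat_g [322 196  15  14 169] [329. 203.] cen [638.  109.9] rect (array([638.1, 109.2]), 34.6, 37.1, 1.4)
top grey [378 192  17  18 220] [386. 201.] cen [642.  -38.1] rect (array([642.3, -38.8]), 36.6, 44.2, 46.3)
top amber [261 183  18  18 254] [270. 192.] cen [656.8 262.9] rect (array([657.1, 263.5]), 44.1, 43.7, 1.6)
top bulb [265 186   5   5  16] [267. 188.] cen [659.7 265.1] rect (array([659.4, 264.8]), 8.9, 8.8, 46.7)
top bung [     0      0    640    480 206891] [324. 274.] cen [449.4 119.4] rect (array([552.8, 133.7]), 1261.6, 1717
[... 641 characters left out ...]
 (array([ 468., -207.]), 39.2, 41.3, 54.4)
scene mat_g [353 244  15  12 140] [360. 249.] cen [638.5 108.5] rect (array([638.4, 108.1]), 35.4, 33.9, 51.7)
scene grey [395 263  21  34 537] [405. 280.] cen [642.1 -41. ] rect (array([643.4, -40.7]), 92.1, 40.8, 42.1)
scene amber [311 237  12  15 145] [316. 244.] cen [539. 150.] rect (array([539.1, 150. ]), 43.0, 25.6, 54.5)
scene bulb [329 179   4  10  21] [330. 183.] cen [660.1 261.6] rect (array([657.7, 259.2]), 32.9, 7.4, 47.8)
scene bung [311 237  12  15 145] [316. 244.] cen [558.9 177.7] rect (array([559. , 177.7]), 44.9, 26.7, 54.5)
scene tea [348 282  14  13 144] [355. 288.] cen [554.9  23.5] rect (array([554.7,  24.2]), 33.8, 29.4, 52.1)
```

```bash
cat > plan.py <<'E'
# usage: plan.py x y z(mm) psi(deg, tool-y heading mod 180) [max_mm_per_row] [nextx nexty ...]
import sys
from h import *
def plan(x,y,z,psi,vmax=36):
    s=observe();p=np.array(s["tcp_pos"])*1000;w,a,b,c=s["orientation"]
    ps=np.degrees(np.arctan2(w*w-a*a+b*b-c*c,2*(a*b-w*c)))
    j=s["joint_pos"]
    dp=(psi-ps+90)%180-90
    if abs(j[5]-np.radians(dp))>2.9: print("j6?")
    n=int(max(np.ceil(np.linalg.norm([x-p[0],y-p[1],z-p[2]])/vmax),np.ceil(abs(dp)/6.8),1))
    print("at",np.round(p,1),"psi",round(ps,1),"j1,j6",np.round(j[[0,5]],2),"n",n)
    for i in range(n):
        k=n-i; d=(np.array([x,y,z])-p)/k; t=-round(np.radians((psi-ps)if 0 else dp)/k,3)
        u=np.radians(ps); ty=np.array([np.cos(u),np.sin(u)]); tx=np.array([-ty[1],ty[0]])
        # tool x = y cross z ; z=-zhat
        tx=np.array([-ty[1],ty[0]])
        r=[round(d[:2]@tx),round(d[:2]@ty),round(-d[2])]
        print(*r,t,sep=", ",end=",\n" if (i+1)%5==0 else ",  ")
        p=p+np.r_[r[0]*tx+r[1]*ty,-r[2]]; ps-=np.degrees(t); dp+=np.degrees(t)
    print()
if __name__=="__main__": plan(*map(float,sys.argv[1:]))
E
python3 - <<'E'
import bench
print([n for n in dir(bench) if not n.startswith('__')]); print(getattr(bench,'tip_extent',None))
E
python3 plan.py 659 264 200 90
```

```text
['IKError', 'job_done', 'observe', 'snapshot', 'tip_extent']
0.014
at [217.1 505.3 245. ] psi 66.7 j1,j6 [1.01 1.42] n 15
-33, -3, 3, -0.027,  -33, -4, 3, -0.027,  -33, -5, 3, -0.027,  -33, -6, 3, -0.027,  -33, -7, 3, -0.027,
-33, -8, 3, -0.027,  -33, -8, 3, -0.027,  -32, -9, 3, -0.027,  -32, -10, 3, -0.027,  -32, -11, 3, -0.027,
-31, -12, 3, -0.027,  -31, -13, 3, -0.027,  -31, -14, 3, -0.027,  -30, -14, 3, -0.027,  -30, -16, 3, -0.028,
```

Emit:
apply_moves(
  steps=[-33,-3,3,-0.027,-33,-4,3,-0.027,-33,-5,3,-0.027,-33,-6,3,-0.027,-33,-7,3,-0.027],
  hand=1,
  force=30,
)

```text
time_s: 0.67
tcp_pos: [0.3646, 0.4241, 0.2301]
orientation: [-0.0, 0.134, 0.991, 0.0]
ft_force: [0.4, 0.6, 0.6]
gripper_width: 0.0853
gripper_force: 0.0
```

Emit:
apply_moves(
  steps=[-33,-8,3,-0.027,-33,-8,3,-0.027,-32,-9,3,-0.027,-32,-10,3,-0.027,-32,-11,3,-0.027],
)

```text
time_s: 1.08
tcp_pos: [0.5132, 0.3441, 0.215]
orientation: [-0.0, 0.067, 0.998, -0.0]
ft_force: [-0.1, -0.4, -0.1]
gripper_width: 0.0854
gripper_force: 0.0
```

Emit:
apply_moves(
  steps=[-31,-12,3,-0.027,-31,-13,3,-0.027,-31,-14,3,-0.027,-30,-14,3,-0.027,-30,-16,3,-0.028],
)

```text
time_s: 1.5
tcp_pos: [0.6602, 0.2629, 0.1999]
orientation: [-0.0, -0.001, 1.0, -0.0]
ft_force: [0.8, 0.5, -0.2]
gripper_width: 0.0854
gripper_force: 0.0
```

Emit:
apply_moves(
  steps=[0,0,0,0,0,0,0,0],
)

```text
time_s: 1.67
tcp_pos: [0.6601, 0.2623, 0.1987]
orientation: [-0.001, 0.001, 1.0, -0.0]
ft_force: [-0.6, 0.6, 0.5]
gripper_width: 0.0859
gripper_force: 0.0
```

```bash
python3 - <<'E'
from h import *
d=snapshot("wrist");cv2.imwrite("pics/w1.png",d["image"][:,:,::-1]);print({k:d[k] for k in d if k!="image"});print(observe()["tcp_pos"])
E
```

```text
{'fx': 371.64829954431775, 'fy': 371.64829954431775, 'cx': 314.2168436173454, 'cy': 237.55487001865185, 'rvec': array([-2.08495828, -2.07709996, -0.2728857 ]), 'tvec': array([-0.26489689, -0.65803218,  0.16229257])}
[0.65907891 0.26330139 0.19936306]
```

View pics/w1.png

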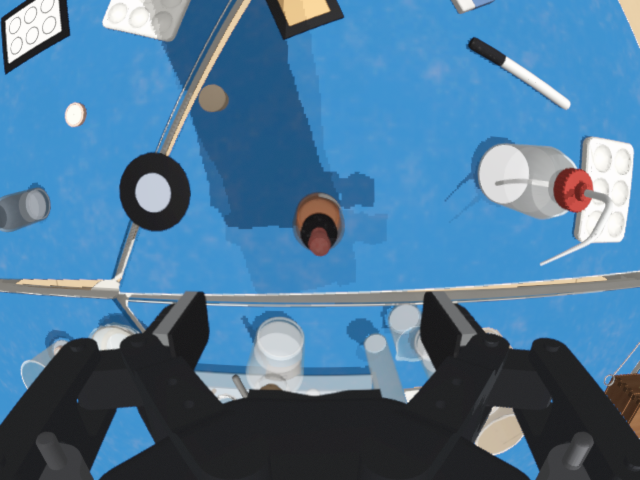

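The wrist view shows the amber bottle's bulb tip near (320,243) and its foot near (319,205), all centred between the fingers. The grey mat is at (154,192) and the tealight at (75,114).

```bash
cat >> h.py <<'E'
def castw(d,px,z):
    R,_=cv2.Rodrigues(np.array(d["rvec"],float));t=np.array(d["tvec"],float)
    q=np.atleast_2d(np.array(px,float))-[d["cx"],d["cy"]];q/=d["fx"];th=np.linalg.norm(q,axis=1)
    r=np.c_[q*(np.sin(th)/th)[:,None],np.cos(th)]@R;c=-R.T@t
    return c+r*((z-c[2])/r[:,2])[:,None]
E
python3 - <<'E'
from h import *
d=snapshot("wrist")
h=cv2.cvtColor(d["image"],cv2.COLOR_RGB2HSV).astype(int)
m=((h[...,0]>168)|(h[...,0]<5))&(h[...,1]>100)&(h[...,2]>70)
s,c,ct=blob(d,m,(320,240));print(s,c,castw(d,c,.095)*1000)
for p,z in(((154,192),.003),((213,98),.011),((75,114),.004),((320,243),.109)):print(p,castw(d,p,z)*1000)
E
python3 plan.py 659 264 94 90
```

```text
[307 229  22  28 453] [317.45916115 242.30022075] [[659.21506273 265.52395513  95.        ]]
(154, 192) [[636.11238958 113.20797384   3.        ]]
(213, 98) [[554.31734895 176.77779543  11.        ]]
(75, 114) [[552.71633872  25.95265711   4.        ]]
(320, 243) [[655.71005389 266.96886148 109.        ]]
at [658.5 264.  200. ] psi 90.0 j1,j6 [0.26 0.26] n 3
0, 0, 35, -0.0,  0, 0, 36, -0.0,  -1, 0, 35, -0.0,
```

Emit:
apply_moves(
  steps=[0,0,27,0,0,0,27,0,0,0,27,0,0,0,26,0,0,0,0,0],
)

```text
time_s: 2.18
tcp_pos: [0.6554, 0.2643, 0.0886]
orientation: [-0.004, -0.001, 1.0, -0.001]
ft_force: [-0.3, 0.5, -0.4]
gripper_width: 0.0855
gripper_force: 0.0
```

Emit:
apply_moves(
  steps=[0,0,0,0,0,0,0,0,0,0,0,0,0,0,0,0,0,0,0,0],
  hand=0,
  force=30,
)

```text
time_s: 2.6
tcp_pos: [0.6594, 0.2641, 0.0948]
orientation: [0.001, -0.0, 1.0, 0.0]
ft_force: [0.1, -0.5, -0.2]
gripper_width: 0.0254
gripper_force: 0.0
```

Emit:
apply_moves(
  steps=[0,0,0,0,0,0,0,0,0,0,0,0,0,0,0,0,0,0,0,0],
)

```text
time_s: 3.02
tcp_pos: [0.6594, 0.2641, 0.0943]
orientation: [0.001, -0.0, 1.0, 0.0]
ft_force: [-1.0, 1.5, 5.2]
gripper_width: 0.0124
gripper_force: 29.4
```

Emit:
apply_moves(
  steps=[0,0,-12,0,0,0,-22,0,0,0,-26,0,0,0,-26,0,0,0,-14,0],
)

```text
time_s: 3.43
tcp_pos: [0.6594, 0.2638, 0.1963]
orientation: [0.001, -0.0, 1.0, 0.0]
ft_force: [0.0, 1.0, 0.2]
gripper_width: 0.0126
gripper_force: 29.3
```

Emit:
apply_moves(
  steps=[0,0,0,0],
)

```text
time_s: 3.52
tcp_pos: [0.66, 0.264, 0.197]
orientation: [0.003, -0.0, 1.0, 0.001]
ft_force: [1.0, -0.2, -0.8]
gripper_width: 0.0125
gripper_force: 29.3
```

```bash
python3 plan.py 467.5 -207 195 90 28
```

```text
at [660. 264. 197.] psi 90.0 j1,j6 [0.26 0.26] n 19
10, -25, 0, 0.0,  10, -25, 0, 0.0,  10, -25, 0, 0.0,  10, -25, 0, 0.0,  10, -25, 0, 0.0,
10, -25, 0, 0.0,  10, -25, 0, 0.0,  10, -25, 0, 0.0,  10, -25, 0, 0.0,  10, -25, 0, 0.0,
10, -25, 0, 0.0,  10, -24, 0, 0.0,  10, -25, 0, 0.0,  10, -24, 0, 0.0,  11, -25, 0, 0.0,
10, -24, 1, 0.0,  11, -25, 0, 0.0,  10, -24, 1, 0.0,  11, -25, 0, 0.0,
```

Emit:
apply_moves(
  steps=[4,-10,0,0,8,-19,0,0,10,-25,0,0,10,-25,0,0,10,-25,0,0],
)

```text
time_s: 3.93
tcp_pos: [0.6152, 0.1582, 0.191]
orientation: [-0.002, -0.0, 1.0, -0.0]
ft_force: [-0.6, -0.9, -1.1]
gripper_width: 0.0126
gripper_force: 29.3
```

Emit:
apply_moves(
  steps=[10,-25,0,0,10,-25,0,0,10,-25,0,0,10,-25,0,0,10,-25,0,0],
)

```text
time_s: 4.35
tcp_pos: [0.5649, 0.0332, 0.1913]
orientation: [-0.002, 0.0, 1.0, 0.0]
ft_force: [-0.3, -0.6, -0.4]
gripper_width: 0.0125
gripper_force: 29.3
```

Emit:
apply_moves(
  steps=[10,-25,0,0,10,-25,0,0,10,-25,0,0,10,-25,0,0,10,-25,0,0],
)

```text
time_s: 4.77
tcp_pos: [0.5148, -0.0914, 0.1915]
orientation: [-0.001, 0.0, 1.0, 0.0]
ft_force: [0.4, 0.8, -1.1]
gripper_width: 0.0124
gripper_force: 29.3
```

Emit:
apply_moves(
  steps=[10,-25,0,0,10,-25,0,0,10,-20,0,0,8,-13,0,0,4,-6,0,0],
)

```text
time_s: 5.18
tcp_pos: [0.4728, -0.1806, 0.1916]
orientation: [-0.001, 0.001, 1.0, 0.001]
ft_force: [-1.2, 0.7, -0.9]
gripper_width: 0.0125
gripper_force: 29.3
```

Emit:
apply_moves(
  steps=[0,0,0,0,0,0,0,0,0,0,0,0],
)

```text
time_s: 5.43
tcp_pos: [0.475, -0.1785, 0.1928]
orientation: [-0.0, -0.0, 1.0, 0.0]
ft_force: [0.7, -0.4, -0.8]
gripper_width: 0.0124
gripper_force: 29.3
```

```bash
python3 plan.py 467.5 -207 95 90 28;  python3 - <<'E'
from h import *
d=snapshot("wrist");cv2.imwrite("pics/w2.png",d["image"][:,:,::-1])
E
```

```text
at [ 475.  -178.5  192.8] psi 90.0 j1,j6 [-0.53 -0.53] n 4
2, -7, 24, 0.0,  2, -7, 25, 0.0,  2, -7, 24, 0.0,  2, -8, 25, 0.001,
```

View pics/w2.png

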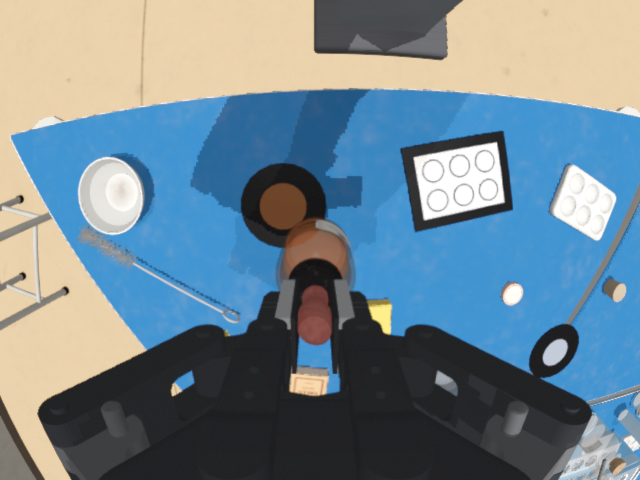

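The bottle hangs upright in the pads at (315,290). The amber mat's disc is at (283,205).

Emit:
apply_moves(
  steps=[2,-6,0,0,2,-9,5,0,2,-9,15,0,1,-4,20,0,0,0,20,0],
)

```text
time_s: 5.9
tcp_pos: [0.4681, -0.2085, 0.1325]
orientation: [0.0, 0.0, 1.0, -0.0]
ft_force: [-0.6, 0.3, -1.4]
gripper_width: 0.0122
gripper_force: 29.3
```

Emit:
apply_moves(
  steps=[0,0,15,0,0,0,8,0,0,0,0,0,0,0,0,0],
)

```text
time_s: 6.23
tcp_pos: [0.4681, -0.2074, 0.1103]
orientation: [-0.0, -0.0, 1.0, 0.0]
ft_force: [-1.0, 0.5, -0.2]
gripper_width: 0.0123
gripper_force: 29.3
```

```bash
python3 plan.py 467.5 -207 97 90 28;python3 plan.py 467.5 -207 97 90 28|head -1;  python3 - <<'E'
from h import *
d=snapshot("wrist")
h=cv2.cvtColor(d["image"],cv2.COLOR_RGB2HSV).astype(int)
cv2.imwrite("pics/w3.png",d["image"][:,:,::-1])
E
```

```text
at [ 468.1 -207.4  110.3] psi 90.0 j1,j6 [-0.58 -0.58] n 1
1, 0, 13, 0.0,  
at [ 468.1 -207.4  110.3] psi 90.0 j1,j6 [-0.58 -0.58] n 1
```

View pics/w3.png

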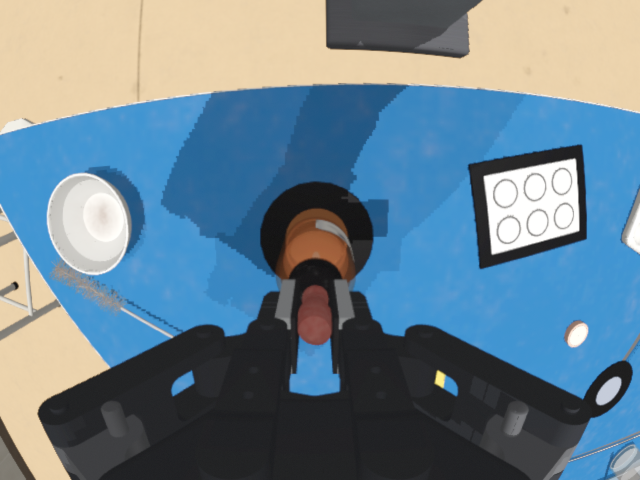

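Centred over the mat, about (316,238). Lowering gently.

Emit:
apply_moves(
  steps=[0,0,5,0,0,0,4,0,0,0,2,0,0,0,0,0,0,0,0,0],
)

```text
time_s: 6.7
tcp_pos: [0.468, -0.2072, 0.0993]
orientation: [-0.0, -0.0, 1.0, 0.0]
ft_force: [0.8, -0.1, -1.0]
gripper_width: 0.0124
gripper_force: 29.3
```

Emit:
apply_moves(
  steps=[0,0,1,0,0,0,1,0,0,0,0,0,0,0,0,0],
)

```text
time_s: 7.03
tcp_pos: [0.468, -0.2072, 0.0973]
orientation: [0.0, -0.0, 1.0, -0.0]
ft_force: [-0.2, -0.6, -0.7]
gripper_width: 0.0121
gripper_force: 29.3
```

Emit:
apply_moves(
  steps=[0,0,0.7,0,0,0,0,0],
)

```text
time_s: 7.2
tcp_pos: [0.4684, -0.2074, 0.0972]
orientation: [0.001, -0.0, 1.0, -0.0]
ft_force: [0.2, 0.6, 4.0]
gripper_width: 0.0124
gripper_force: 29.8
```

Emit:
apply_moves(
  steps=[0,0,0,0,0,0,0,0,0,0,0,0,0,0,0,0,0,0,0,0],
  hand=1,
)

```text
time_s: 7.62
tcp_pos: [0.468, -0.2072, 0.0965]
orientation: [-0.0, -0.0, 1.0, 0.0]
ft_force: [0.3, 0.1, -0.3]
gripper_width: 0.0724
gripper_force: 0.0
```

Emit:
apply_moves(
  steps=[0,0,-10,0,0,0,-30,0,0,0,-35,0,0,0,-35,0,0,0,-15,0],
)

```text
time_s: 8.03
tcp_pos: [0.4688, -0.2077, 0.2267]
orientation: [0.002, -0.0, 1.0, -0.002]
ft_force: [0.4, 0.3, -0.1]
gripper_width: 0.0851
gripper_force: 0.0
```

```bash
python3 plan.py 659 -187 150 83.2;  python3 - <<'E'
from h import *
for n,sb,sm in(("top",(448,265),(441,196)),("scene",(395,360),(456,330))):
    d=snapshot(n)
    h=cv2.cvtColor(d["image"],cv2.COLOR_RGB2HSV).astype(int);H,S,V=h[...,0],h[...,1],h[...,2]
    m=((H>168)|(H<5))&(S>130)&(V>70)
    s,c,ct=blob(d,m,sb);print(s,c,cast(d,c,.1)*1000)
    cv2.imwrite(f"pics/{n}1.png",cv2.resize(d["image"][150:450,250:560,::-1],None,fx=1.9,fy=1.9))
E
```

```text
at [ 468.8 -207.7  226.7] psi 90.0 j1,j6 [-0.58 -0.58] n 6
-32, 3, 13, 0.02,  -32, 4, 13, 0.02,  -31, 5, 13, 0.02,  -31, 5, 13, 0.02,  -31, 6, 12, 0.019,
-32, 7, 13, 0.02,  
[189 198  11   9  63] [194.06349206 202.53968254] [[618.01922367 445.52293443 100.        ]]
[397 361   7  12  54] [400.22222222 366.83333333] [[ 465.64191638 -211.00352114  100.        ]]
```

View pics/scene1.png

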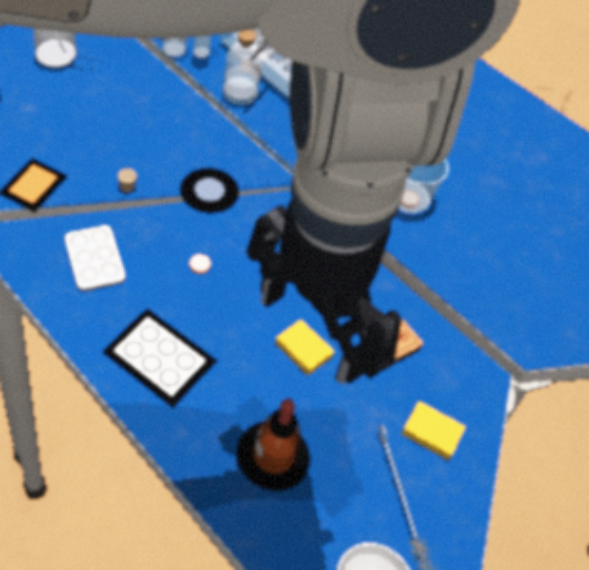

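The amber bottle stands upright and centred on its mat (crop (275,455)). Next is the matchbox.

Emit:
apply_moves(
  steps=[-32,3,13,0.02,-32,4,13,0.02,-31,5,13,0.02,-31,5,13,0.02,-31,6,12,0.019],
)

```text
time_s: 8.55
tcp_pos: [0.6268, -0.1899, 0.156]
orientation: [-0.001, 0.05, 0.999, 0.0]
ft_force: [-0.3, 0.1, -0.3]
gripper_width: 0.0854
gripper_force: 0.0
```

Emit:
apply_moves(
  steps=[-24,5,13,0.02,-6,1,0,0,0,0,0,0,0,0,0,0],
)

```text
time_s: 8.88
tcp_pos: [0.6557, -0.1874, 0.1441]
orientation: [-0.001, 0.059, 0.998, 0.0]
ft_force: [-0.9, -0.1, 0.1]
gripper_width: 0.0848
gripper_force: 0.0
```

```bash
python3 plan.py 659 -187 17 83.2; python3 - <<'E'
from h import *
d=snapshot("wrist");cv2.imwrite("pics/w4.png",d["image"][:,:,::-1])
h=cv2.cvtColor(d["image"],cv2.COLOR_RGB2HSV).astype(int);H,S,V=h[...,0],h[...,1],h[...,2]
m=(H>5)&(H<23)&(S>70)&(V>110)
s,c,ct=blob(d,m,(315,240));print(s,c,rect(castw(d,ct,.014)))
E
```

```text
at [ 655.7 -187.4  144.1] psi 83.2 j1,j6 [-0.4  -0.28] n 4
-1, 0, 32, 0.0,  -1, 0, 32, 0.0,  -1, 0, 32, 0.0,  0, 1, 31, 0.001,  
[ 291  202   53   69 3469] [317.03718651 236.07379648] (array([ 659.2, -185.6]), 37.0, 50.9, 83.2)
```

View pics/w4.png

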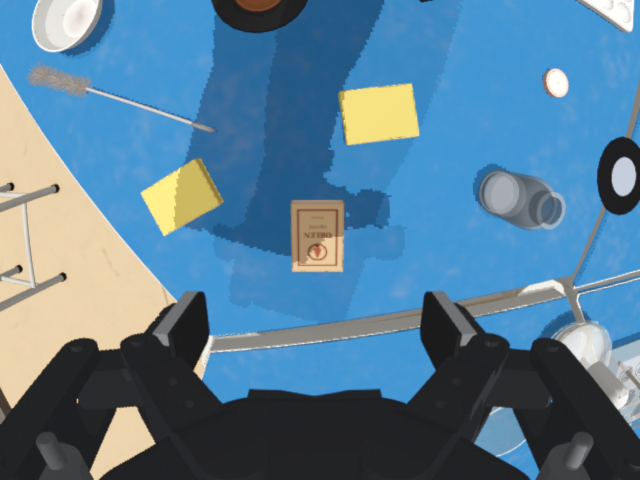

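The wrist view shows the matchbox at (317,236), 37x51 mm, cleanly between the open fingers.

Emit:
apply_moves(
  steps=[-2,1,30,0,-1,1,35,0,0,0,32,0,0,0,20,0,0,0,7,0],
)

```text
time_s: 9.35
tcp_pos: [0.657, -0.1857, 0.0184]
orientation: [-0.002, 0.06, 0.998, 0.001]
ft_force: [-1.2, 0.1, 0.7]
gripper_width: 0.0854
gripper_force: 0.0
```

Emit:
apply_moves(
  steps=[0,0,2,0,0,0,0,0],
)

```text
time_s: 9.52
tcp_pos: [0.6596, -0.1864, 0.02]
orientation: [0.001, 0.06, 0.998, -0.0]
ft_force: [-0.1, -0.2, 0.7]
gripper_width: 0.0853
gripper_force: 0.0
```

Emit:
apply_moves(
  steps=[0,0,0,0,0,0,0,0,0,0,0,0,0,0,0,0,0,0,0,0],
  hand=0,
  force=25,
)

```text
time_s: 9.93
tcp_pos: [0.66, -0.1861, 0.0198]
orientation: [0.001, 0.059, 0.998, -0.0]
ft_force: [-1.0, 0.0, 6.6]
gripper_width: 0.0382
gripper_force: 24.9
```

Emit:
apply_moves(
  steps=[0,0,0,0,0,0,0,0,0,0,0,0],
)

```text
time_s: 10.18
tcp_pos: [0.66, -0.1861, 0.0198]
orientation: [0.001, 0.059, 0.998, -0.0]
ft_force: [-1.6, 0.3, 6.2]
gripper_width: 0.0381
gripper_force: 24.9
```

Emit:
apply_moves(
  steps=[0,0,-15,0,0,0,-30,0,0,0,-35,0,0,0,-35,0,0,0,-20,0],
)

```text
time_s: 10.6
tcp_pos: [0.6604, -0.1861, 0.1581]
orientation: [0.002, 0.059, 0.998, -0.001]
ft_force: [0.6, -0.5, -0.7]
gripper_width: 0.0385
gripper_force: 25.7
```

Emit:
apply_moves(
  steps=[0,0,0,0],
)

```text
time_s: 10.68
tcp_pos: [0.6614, -0.1866, 0.1596]
orientation: [0.004, 0.059, 0.998, -0.001]
ft_force: [-1.0, -0.3, -0.1]
gripper_width: 0.0382
gripper_force: 25.7
```

```bash
python3 plan.py 460.7 247.7 130 112 32
```

```text
at [ 661.4 -186.6  159.6] psi 83.2 j1,j6 [-0.4  -0.28] n 15
17, 27, 2, -0.034,  16, 28, 2, -0.033,  15, 28, 2, -0.034,  14, 29, 2, -0.033,  13, 29, 2, -0.034,
12, 30, 2, -0.033,  11, 30, 2, -0.034,  10, 30, 2, -0.033,  9, 31, 2, -0.034,  8, 31, 2, -0.033,
7, 31, 2, -0.034,  5, 31, 2, -0.033,  5, 31, 2, -0.034,  3, 32, 2, -0.033,  3, 32, 2, -0.034,
```

Emit:
apply_moves(
  steps=[17,27,2,-0.034,16,28,2,-0.033,15,28,2,-0.034,14,29,2,-0.033,13,29,2,-0.034],
)

```text
time_s: 11.1
tcp_pos: [0.5908, -0.0398, 0.1431]
orientation: [-0.0, -0.025, 1.0, 0.0]
ft_force: [-0.0, 0.6, 0.2]
gripper_width: 0.0384
gripper_force: 25.7
```

Emit:
apply_moves(
  steps=[12,30,2,-0.033,11,30,2,-0.034,10,30,2,-0.033,9,31,2,-0.034,8,31,2,-0.033],
)

```text
time_s: 11.52
tcp_pos: [0.5234, 0.1056, 0.1332]
orientation: [-0.0, -0.109, 0.994, 0.0]
ft_force: [0.5, -0.2, -0.9]
gripper_width: 0.0386
gripper_force: 25.7
```

Emit:
apply_moves(
  steps=[7,31,2,-0.034,5,31,2,-0.033,5,31,2,-0.034,3,26,2,-0.033,2,18,2,-0.034],
)

```text
time_s: 11.93
tcp_pos: [0.4646, 0.2321, 0.1233]
orientation: [-0.0, -0.192, 0.981, 0.0]
ft_force: [1.3, 0.6, -0.3]
gripper_width: 0.0383
gripper_force: 25.7
```

Emit:
apply_moves(
  steps=[0,10,0,0,0,5,0,0,0,0,0,0,0,0,0,0],
)

```text
time_s: 12.27
tcp_pos: [0.4608, 0.2437, 0.1236]
orientation: [0.0, -0.19, 0.982, -0.0]
ft_force: [-0.3, -0.5, -0.0]
gripper_width: 0.0381
gripper_force: 25.7
```

```bash
python3 plan.py 460.7 247.7 23 112 30; python3 - <<'E'
from h import *
d=snapshot("wrist");cv2.imwrite("pics/w5.png",d["image"][:,:,::-1])
E
```

```text
at [460.8 243.7 123.6] psi 112.0 j1,j6 [ 0.33 -0.06] n 4
0, 1, 25, -0.0,  0, 1, 25, -0.0,  -1, 1, 25, -0.0,  0, 1, 26, -0.001,
```

View pics/w5.png

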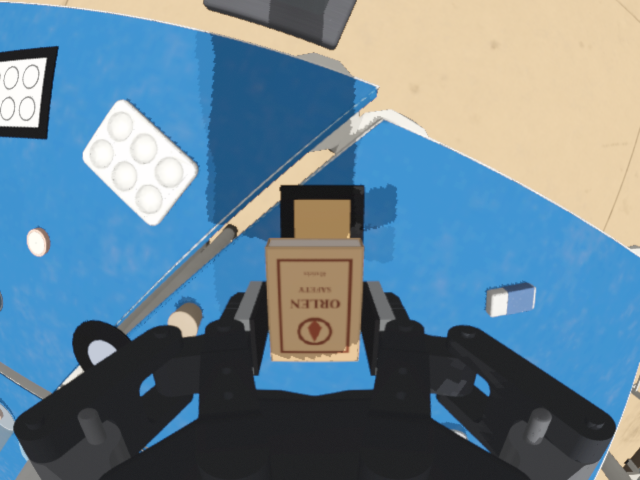

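Matchbox is held squarely at (315,300), aligned with its mat at (322,220). The bung at (185,318) is clear.

Emit:
apply_moves(
  steps=[0,1,25,0,0,2,30,0,0,1,25,0,0,0,12,0,0,0,4,0],
)

```text
time_s: 12.73
tcp_pos: [0.4583, 0.2465, 0.0254]
orientation: [-0.002, -0.19, 0.982, -0.0]
ft_force: [-0.6, 0.2, 0.0]
gripper_width: 0.0383
gripper_force: 25.7
```

Emit:
apply_moves(
  steps=[0,0,2,0,0,0,1,0,0,0,1,0,0,0,0,0],
)

```text
time_s: 13.07
tcp_pos: [0.4596, 0.2478, 0.0244]
orientation: [0.001, -0.191, 0.982, 0.0]
ft_force: [-0.6, 0.7, 0.6]
gripper_width: 0.0383
gripper_force: 25.7
```

Emit:
apply_moves(
  steps=[0,0,1,0,0,0,0.7,0,0,0,0,0],
)

```text
time_s: 13.32
tcp_pos: [0.4593, 0.248, 0.0228]
orientation: [0.001, -0.191, 0.982, 0.0]
ft_force: [-0.6, -0.6, 6.1]
gripper_width: 0.0385
gripper_force: 26.3
```

Emit:
apply_moves(
  steps=[0,0,0,0,0,0,0,0,0,0,0,0,0,0,0,0,0,0,0,0],
  hand=1,
)

```text
time_s: 13.73
tcp_pos: [0.4589, 0.2478, 0.0218]
orientation: [-0.0, -0.191, 0.982, -0.0]
ft_force: [0.4, 0.5, -0.1]
gripper_width: 0.0855
gripper_force: 0.0
```

Emit:
apply_moves(
  steps=[0,0,-10,0,0,0,-30,0,0,0,-35,0,0,0,-35,0,0,0,-15,0],
)

```text
time_s: 14.15
tcp_pos: [0.4601, 0.2483, 0.1519]
orientation: [0.003, -0.191, 0.982, 0.0]
ft_force: [0.8, -0.1, -0.0]
gripper_width: 0.0853
gripper_force: 0.0
```

```bash
python3 - <<'E'
from h import *
d=snapshot("wrist");cv2.imwrite("pics/w6.png",d["image"][:,:,::-1])
h=cv2.cvtColor(d["image"],cv2.COLOR_RGB2HSV).astype(int);H,S,V=h[...,0],h[...,1],h[...,2]
m=(H>5)&(H<23)&(S>70)&(V>110)
s,c,ct=blob(d,m,(315,240));print("box",s,c,rect(castw(d,ct,.017)))
s,c,ct=blob(d,(V<70),(315,240));print("mat",s,c,rect(castw(d,ct,.003)))
s,c,ct=blob(d,(S<60)&(V>150),(150,160));print("plate",s,c,rect(castw(d,ct,.011)))
E
python3 plan.py 457.5 103.5 140 158.7;python3 plan.py 457.5 103.5 140 158.7|head -1
```

```text
box [ 288  191   53   72 3611] [314.38050402 227.71060648] (array([458.6, 247.7]), 53.5, 38.7, 21.9)
mat [ 277  178   76   90 2728] [315.64589443 215.70784457] (array([459.1, 248.3]), 70.5, 56.9, 22.0)
plate [  97  101  106  114 6732] [148.69964349 157.62240048] (array([456.1, 107.1]), 82.7, 57.3, 69.0)
at [460.8 248.6 153.2] psi 112.0 j1,j6 [ 0.33 -0.05] n 7
8, -19, 2, -0.116,  10, -18, 2, -0.116,  12, -17, 2, -0.117,  14, -15, 2, -0.116,  16, -13, 2, -0.117,
18, -11, 2, -0.116,  19, -9, 1, -0.117,  
at [460.8 248.6 153.2] psi 112.0 j1,j6 [ 0.33 -0.05] n 7
```

View pics/w6.png

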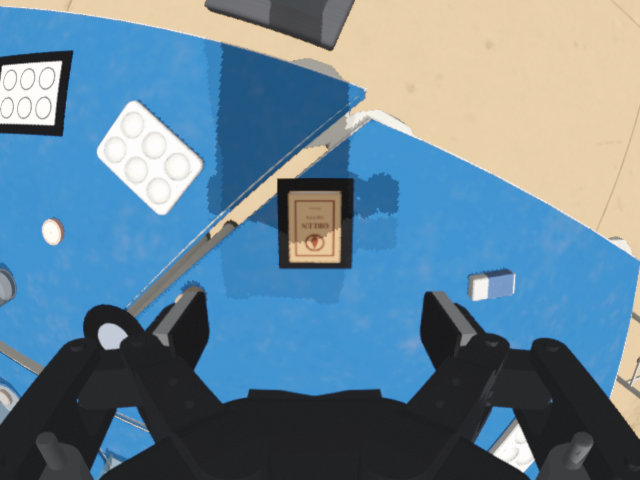

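The matchbox is within 1 mm and aligned on its mat (315,228). Now the plate.

Emit:
apply_moves(
  steps=[8,-19,2,-0.116,10,-18,2,-0.116,12,-17,2,-0.117,14,-15,2,-0.116,16,-13,2,-0.117],
)

```text
time_s: 14.62
tcp_pos: [0.4571, 0.1439, 0.1372]
orientation: [0.0, -0.467, 0.884, -0.0]
ft_force: [0.6, -0.2, 0.4]
gripper_width: 0.0853
gripper_force: 0.0
```

Emit:
apply_moves(
  steps=[18,-11,2,-0.116,19,-9,1,-0.117,0,0,0,0,0,0,0,0],
)

```text
time_s: 14.95
tcp_pos: [0.4551, 0.1019, 0.1343]
orientation: [0.0, -0.563, 0.827, -0.0]
ft_force: [0.6, -0.1, -0.4]
gripper_width: 0.0853
gripper_force: 0.0
```

```bash
python3 - <<'E'
from h import *
d=snapshot("wrist")
h=cv2.cvtColor(d["image"],cv2.COLOR_RGB2HSV).astype(int);H,S,V=h[...,0],h[...,1],h[...,2]
s,c,ct=blob(d,(S<60)&(V>130),(315,240));print("plate",s,c,rect(castw(d,ct,.011)))
E
python3 plan.py 457 105 18 158.9
```

```text
plate [ 272  181   83  112 8861] [313.59778806 235.84561562] (array([456.9, 104.7]), 81.7, 56.5, 68.8)
at [455.3 102.6 134.3] psi 158.5 j1,j6 [ 0.04 -1.15] n 4
-1, 0, 29, -0.002,  -1, 0, 29, -0.002,  0, 0, 29, -0.002,  -1, -1, 29, -0.001,
```

```bash
python3 - <<'E'
from h import *
d=snapshot("wrist");s=observe();R,_=cv2.Rodrigues(d["rvec"]);c=-R.T@d["tvec"]
w,x,y,z=s["orientation"]
from scipy.spatial.transform import Rotation as Ro
T=Ro.from_quat([x,y,z,w]).as_matrix();o=T.T@(c-s["tcp_pos"]);print("cam in tool",o)
h=cv2.cvtColor(d["image"],cv2.COLOR_RGB2GRAY)
for px,hw in (((205,293),.0425),((424,293),.0425),((183,293),.0425+.010),((267,283),.0191),((362,283),.0191)):
    q=(np.array(px)-[d["cx"],d["cy"]])/d["fx"];th=np.linalg.norm(q)
    r=T.T@R.T@np.r_[q*np.sin(th)/th,np.cos(th)]
    k=(np.sign(r[1])*hw-o[1])/r[1];print(px,hw,np.round((o+k*r)*1000,1))
E
```

```text
cam in tool [ 6.59184019e-02  2.76715047e-05 -1.28307860e-01]
(205, 293) 0.0425 [  9.1 -42.5   0.1]
(424, 293) 0.0425 [ 8.8 42.5  0.5]
(183, 293) 0.052500000000000005 [  8.  -52.5   1.9]
(267, 283) 0.0191 [ 10.  -19.1   9.2]
(362, 283) 0.0191 [ 9.5 19.1 10.2]
```

Emit:
apply_moves(
  steps=[-2,-1,30,0,0,0,35,0,0,0,30,0,0,0,20,0,0,0,7,0],
)

```text
time_s: 15.47
tcp_pos: [0.4552, 0.105, 0.0093]
orientation: [-0.002, -0.564, 0.826, 0.001]
ft_force: [0.2, -0.1, 0.0]
gripper_width: 0.0854
gripper_force: 0.0
```

Emit:
apply_moves(
  steps=[0,0,0,0,0,0,0,0],
)

```text
time_s: 15.63
tcp_pos: [0.4573, 0.1047, 0.0125]
orientation: [0.0, -0.564, 0.826, -0.0]
ft_force: [-0.1, 0.3, -0.2]
gripper_width: 0.0856
gripper_force: 0.0
```

Emit:
apply_moves(
  steps=[0,0,2,0,0,0,1,0,0,0,0,0],
)

```text
time_s: 15.88
tcp_pos: [0.4574, 0.1042, 0.0097]
orientation: [0.001, -0.564, 0.826, -0.0]
ft_force: [0.4, 0.2, -0.2]
gripper_width: 0.0851
gripper_force: 0.0
```

Emit:
apply_moves(
  steps=[0,0,0,0,0,0,0,0,0,0,0,0,0,0,0,0,0,0,0,0],
  hand=0,
  force=35,
)

```text
time_s: 16.3
tcp_pos: [0.4574, 0.1041, 0.0099]
orientation: [0.001, -0.564, 0.826, -0.0]
ft_force: [-0.9, -0.6, 10.8]
gripper_width: 0.0562
gripper_force: 41.7
```

Emit:
apply_moves(
  steps=[0,0,0,0,0,0,0,0,0,0,-5,0,0,0,-15,0,0,0,-20,0],
)

```text
time_s: 16.72
tcp_pos: [0.4558, 0.104, 0.0485]
orientation: [-0.001, -0.564, 0.826, 0.001]
ft_force: [0.7, -0.3, -1.1]
gripper_width: 0.0562
gripper_force: 38.4
```

Emit:
apply_moves(
  steps=[0,0,-15,0,0,0,-5,0,0,0,0,0,0,0,0,0],
)

```text
time_s: 17.05
tcp_pos: [0.4567, 0.1041, 0.0686]
orientation: [0.0, -0.564, 0.826, 0.0]
ft_force: [0.5, -0.2, -1.6]
gripper_width: 0.0564
gripper_force: 38.4
```

```bash
python3 plan.py 442 -47 69 192.5 28; python3 - <<'E'
from h import *
d=snapshot("wrist");cv2.imwrite("pics/w7.png",d["image"][:,:,::-1])
E
```

```text
at [456.7 104.1  68.6] psi 158.7 j1,j6 [ 0.04 -1.15] n 6
24, -7, 0, -0.098,  25, -4, 0, -0.098,  25, -2, 0, -0.098,  25, 0, 0, -0.099,  26, 3, 0, -0.098,
25, 6, 0, -0.099,
```

View pics/w7.png

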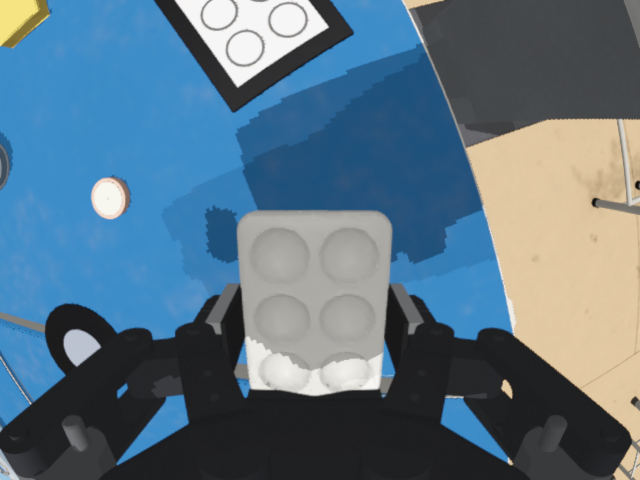

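The plate is held squarely at (315,300), with the tealight (110,197) well clear. Carry it to its mat.

Emit:
apply_moves(
  steps=[12,-3,0,-0.05,22,-5,0,-0.098,25,-3,0,-0.098,25,-1,0,-0.098,25,2,0,-0.098],
)

```text
time_s: 17.52
tcp_pos: [0.4448, -0.0063, 0.0678]
orientation: [0.0, 0.733, -0.68, -0.001]
ft_force: [0.4, 0.1, -0.9]
gripper_width: 0.0558
gripper_force: 38.4
```

Emit:
apply_moves(
  steps=[22,4,0,-0.098,14,3,0,-0.05,6,0,0,0,0,0,0,0,0,0,0,0],
)

```text
time_s: 17.93
tcp_pos: [0.4436, -0.0476, 0.0683]
orientation: [0.0, 0.779, -0.627, -0.001]
ft_force: [0.4, -0.0, -2.6]
gripper_width: 0.0557
gripper_force: 38.4
```

```bash
python3 plan.py 442 -47 13 192.5 20
```

```text
at [443.6 -47.6  68.3] psi -167.6 j1,j6 [-0.3  -2.08] n 3
0, 0, 18, -0.001,  0, 1, 19, -0.001,  -1, 0, 18, -0.0,
```

Emit:
apply_moves(
  steps=[0,1,12,0,0,0,18,0,0,0,14,0,0,0,5,0,0,0,2,0],
)

```text
time_s: 18.35
tcp_pos: [0.4423, -0.047, 0.017]
orientation: [0.0, 0.78, -0.626, -0.001]
ft_force: [0.6, -0.9, -0.7]
gripper_width: 0.0559
gripper_force: 38.4
```

Emit:
apply_moves(
  steps=[0,0,1,0,0,0,0,0,0,0,0,0],
)

```text
time_s: 18.6
tcp_pos: [0.4433, -0.048, 0.0175]
orientation: [-0.0, 0.78, -0.626, 0.0]
ft_force: [-0.2, -0.2, -0.8]
gripper_width: 0.0561
gripper_force: 38.4
```

Emit:
apply_moves(
  steps=[0,0,2,0,0,0,1,0,0,0,1,0,0,0,0,0,0,0,0,0],
)

```text
time_s: 19.02
tcp_pos: [0.443, -0.0481, 0.013]
orientation: [-0.0, 0.78, -0.626, 0.0]
ft_force: [-0.0, -0.3, 0.6]
gripper_width: 0.0558
gripper_force: 39.1
```

Emit:
apply_moves(
  steps=[0,0,0.7,0,0,0,0,0],
)

```text
time_s: 19.18
tcp_pos: [0.443, -0.0482, 0.0129]
orientation: [-0.0, 0.78, -0.626, 0.0]
ft_force: [-3.1, 1.8, 12.6]
gripper_width: 0.0561
gripper_force: 45.9
```

Emit:
apply_moves(
  steps=[0,0,0,0,0,0,0,0,0,0,0,0,0,0,0,0,0,0,0,0],
  hand=1,
)

```text
time_s: 19.6
tcp_pos: [0.4429, -0.0481, 0.0121]
orientation: [0.0, 0.78, -0.626, -0.0]
ft_force: [0.3, 0.4, 0.2]
gripper_width: 0.0854
gripper_force: 0.0
```

Emit:
apply_moves(
  steps=[0,0,-10,0,0,0,-30,0,0,0,-35,0,0,0,-35,0,0,0,-30,0],
)

```text
time_s: 20.02
tcp_pos: [0.4428, -0.0481, 0.1543]
orientation: [-0.0, 0.78, -0.626, 0.0]
ft_force: [1.1, -0.1, -0.8]
gripper_width: 0.0853
gripper_force: 0.0
```

```bash
python3 - <<'E'
from h import *
d=snapshot("wrist");cv2.imwrite("pics/w8.png",d["image"][:,:,::-1])
h=cv2.cvtColor(d["image"],cv2.COLOR_RGB2HSV).astype(int);H,S,V=h[...,0],h[...,1],h[...,2]
s,c,ct=blob(d,(S<60)&(V>130),(315,240));print("plate",s,c,rect(castw(d,ct,.014)))
s,c,ct=blob(d,(V<75),(315,240));print("mat",s,c,rect(castw(d,ct,.003)))
E
python3 plan.py 642.2 -39 150 270 34
```

```text
plate [ 275  174   79  108 8088] [314.55501978 226.85966864] (array([443.1, -47.8]), 57.5, 82.7, 13.1)
mat [ 266  163  101  127 3851] [319.31342508 220.80732277] (array([441.3, -45.8]), 76.3, 101.5, 12.6)
j6?
at [445.  -48.7 159.2] psi -167.5 j1,j6 [-0.3  -2.09] n 12
3, -16, 1, -0.113,  5, -16, 1, -0.113,  6, -15, 1, -0.113,  8, -14, 1, -0.113,  10, -13, 1, -0.113,
11, -12, 1, -0.112,  12, -11, 1, -0.113,  14, -10, 0, -0.112,  14, -8, 1, -0.113,  15, -6, 0, -0.112,
16, -5, 1, -0.113,  17, -3, 0, -0.112,
```

View pics/w8.png

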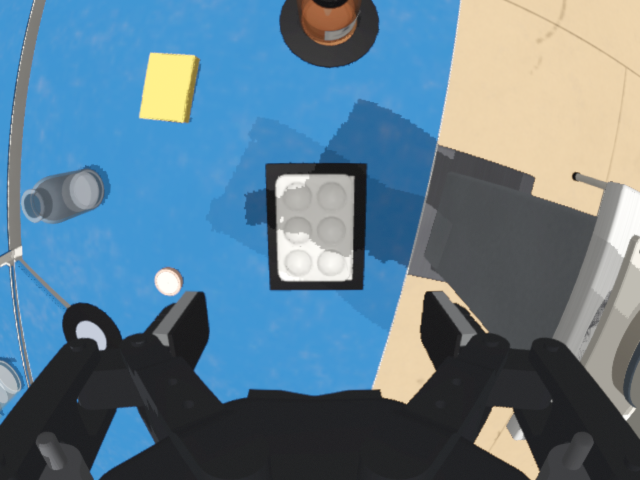

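The plate is centred within 3 mm and aligned on its mat (315,227). Now the grey bottle, seen at (65,195).

```bash
python3 plan.py 642.2 -39 150 126 34
```

```text
at [445.  -48.7 159.2] psi -167.5 j1,j6 [-0.3  -2.09] n 10
3, -19, 1, 0.116,  1, -20, 1, 0.116,  -1, -20, 1, 0.116,  -3, -19, 1, 0.116,  -6, -19, 1, 0.116,
-8, -18, 1, 0.116,  -10, -17, 1, 0.116,  -12, -16, 1, 0.116,  -14, -14, 1, 0.116,  -15, -13, 0, 0.117,
```

Emit:
apply_moves(
  steps=[3,-19,1,0.116,1,-20,1,0.116,-1,-20,1,0.116,-3,-19,1,0.116,-6,-19,1,0.116],
)

```text
time_s: 20.48
tcp_pos: [0.542, -0.0433, 0.1469]
orientation: [-0.0, -0.566, 0.824, 0.0]
ft_force: [-0.2, -1.1, -0.4]
gripper_width: 0.0852
gripper_force: 0.0
```

Emit:
apply_moves(
  steps=[-8,-18,1,0.116,-10,-17,1,0.116,-12,-16,1,0.116,-14,-14,1,0.116,-15,-13,0,0.117],
)

```text
time_s: 20.9
tcp_pos: [0.6409, -0.0379, 0.1425]
orientation: [-0.0, -0.306, 0.952, 0.0]
ft_force: [0.4, -0.1, 1.0]
gripper_width: 0.0852
gripper_force: 0.0
```

Emit:
apply_moves(
  steps=[0,0,0,0,0,0,0,0],
)

```text
time_s: 21.07
tcp_pos: [0.6403, -0.038, 0.1421]
orientation: [-0.001, -0.31, 0.951, 0.0]
ft_force: [-0.8, -0.4, -0.5]
gripper_width: 0.0853
gripper_force: 0.0
```

```bash
python3 - <<'E'
from h import *
d=snapshot("wrist");cv2.imwrite("pics/w9.png",d["image"][:,:,::-1])
R,_=cv2.Rodrigues(d["rvec"]);t=np.array(d["tvec"])
for z in(0,.078):
    p=R@np.array([.6422,-.039,z])+t;th=np.arctan2(np.hypot(p[0],p[1]),p[2]);q=p[:2]/np.hypot(p[0],p[1])*th*d["fx"]+[d["cx"],d["cy"]];print(z,q)
E
python3 plan.py 642.2 -39 45 126
```

```text
0 [311.52099008 229.42055145]
0.078 [310.5998889  263.43154527]
at [639.7 -38.  142.4] psi 126.1 j1,j6 [-0.19 -0.82] n 3
0, -1, 32, 0.001,  -1, -1, 33, 0.001,  0, 0, 32, 0.001,
```

View pics/w9.png

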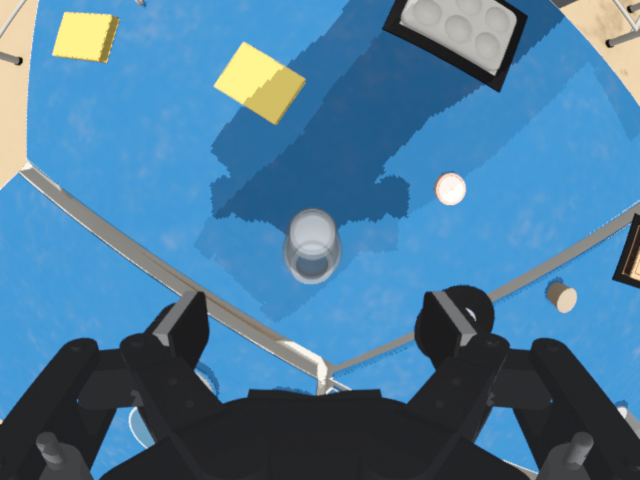

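The bottle is centred between the fingers, foot about (313,229) and rim about (312,261), which matches the predicted position.

Emit:
apply_moves(
  steps=[-1,-1,25,0,-1,-1,30,0,0,0,25,0,0,0,12,0,0,0,5,0],
)

```text
time_s: 21.53
tcp_pos: [0.6407, -0.0384, 0.0441]
orientation: [-0.002, -0.31, 0.951, 0.001]
ft_force: [-0.9, 0.8, 0.3]
gripper_width: 0.0856
gripper_force: 0.0
```

Emit:
apply_moves(
  steps=[0,0,0,0,0,0,0,0],
)

```text
time_s: 21.7
tcp_pos: [0.6429, -0.0386, 0.0471]
orientation: [0.0, -0.309, 0.951, -0.0]
ft_force: [0.4, 0.5, 0.2]
gripper_width: 0.0856
gripper_force: 0.0
```

Emit:
apply_moves(
  steps=[0,0,0,0,0,0,0,0,0,0,0,0,0,0,0,0,0,0,0,0],
  hand=0,
  force=30,
)

```text
time_s: 22.12
tcp_pos: [0.6432, -0.0385, 0.0469]
orientation: [0.0, -0.309, 0.951, -0.0]
ft_force: [-1.0, 1.1, 3.4]
gripper_width: 0.0359
gripper_force: 29.7
```

Emit:
apply_moves(
  steps=[0,0,0,0,0,0,0,0,0,0,0,0],
)

```text
time_s: 22.37
tcp_pos: [0.6432, -0.0385, 0.0469]
orientation: [0.0, -0.309, 0.951, -0.0]
ft_force: [-0.5, 1.4, 6.4]
gripper_width: 0.0359
gripper_force: 29.9
```

Emit:
apply_moves(
  steps=[0,0,-8,0,0,0,-16,0,0,0,-16,0,0,0,-8,0,0,0,0,0],
)

```text
time_s: 22.78
tcp_pos: [0.6439, -0.0387, 0.0964]
orientation: [0.001, -0.309, 0.951, -0.001]
ft_force: [0.2, -0.7, -0.5]
gripper_width: 0.0356
gripper_force: 30.3
```

```bash
python3 plan.py 638.0 109.5 97 126 24
```

```text
at [643.9 -38.7  96.4] psi 126.0 j1,j6 [-0.19 -0.82] n 7
-12, 18, 0, -0.0,  -12, 18, 0, -0.0,  -12, 17, 0, -0.0,  -12, 18, 0, -0.0,  -11, 17, 0, -0.0,
-12, 18, 0, -0.0,  -11, 17, -1, -0.0,
```

Emit:
apply_moves(
  steps=[-6,9,0,0,-11,17,0,0,-12,18,0,0,-12,18,0,0,-12,18,0,0],
)

```text
time_s: 23.2
tcp_pos: [0.6379, 0.0589, 0.0929]
orientation: [-0.001, -0.309, 0.951, 0.0]
ft_force: [0.1, -0.2, -0.2]
gripper_width: 0.0358
gripper_force: 30.3
```

Emit:
apply_moves(
  steps=[-12,17,0,0,-10,15,0,0,-5,8,0,0,-2,3,0,0,0,0,0,0],
)

```text
time_s: 23.62
tcp_pos: [0.6365, 0.11, 0.0935]
orientation: [-0.001, -0.31, 0.951, 0.0]
ft_force: [0.3, -0.4, -0.4]
gripper_width: 0.0358
gripper_force: 30.3
```

Emit:
apply_moves(
  steps=[0,0,0,0],
)

```text
time_s: 23.7
tcp_pos: [0.6368, 0.1088, 0.0937]
orientation: [-0.0, -0.309, 0.951, -0.0]
ft_force: [-0.3, 0.7, -0.4]
gripper_width: 0.0357
gripper_force: 30.3
```

```bash
python3 plan.py 638.0 109.5 50 126 24;  python3 - <<'E'
from h import *
d=snapshot("wrist");cv2.imwrite("pics/w10.png",d["image"][:,:,::-1])
E
```

```text
at [636.8 108.8  93.7] psi 126.0 j1,j6 [ 0.04 -0.59] n 2
-1, 0, 22, -0.0,  0, 0, 22, -0.0,
```

View pics/w10.png

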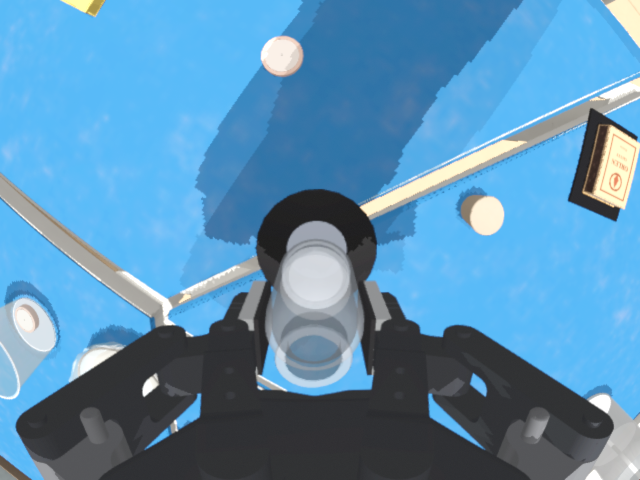

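The bottle is upright over its mat at (317,260), laterally centred. Lowering.

Emit:
apply_moves(
  steps=[-1,0,10,0,0,0,14,0,0,0,9,0,0,0,4,0,0,0,2,0],
)

```text
time_s: 24.17
tcp_pos: [0.6374, 0.1092, 0.054]
orientation: [-0.001, -0.309, 0.951, 0.0]
ft_force: [-0.2, 0.2, 0.9]
gripper_width: 0.0357
gripper_force: 30.3
```

Emit:
apply_moves(
  steps=[0,0,1,0,0,0,0,0,0,0,0,0],
)

```text
time_s: 24.42
tcp_pos: [0.6381, 0.1097, 0.0546]
orientation: [0.0, -0.309, 0.951, -0.0]
ft_force: [0.7, -0.2, -0.7]
gripper_width: 0.0363
gripper_force: 30.3
```

Emit:
apply_moves(
  steps=[0,0,2,0,0,0,1,0,0,0,1,0,0,0,0.7,0,0,0,0,0],
)

```text
time_s: 24.83
tcp_pos: [0.6379, 0.1099, 0.05]
orientation: [0.0, -0.309, 0.951, -0.0]
ft_force: [-0.9, 0.3, 4.0]
gripper_width: 0.0362
gripper_force: 30.6
```

Emit:
apply_moves(
  steps=[0,0,0.5,0,0,0,0,0],
)

```text
time_s: 25.0
tcp_pos: [0.638, 0.1099, 0.0499]
orientation: [0.001, -0.309, 0.951, -0.0]
ft_force: [-2.7, 0.1, 7.9]
gripper_width: 0.0361
gripper_force: 31.1
```

Contact; releasing and rising.

Emit:
apply_moves(
  steps=[0,0,0,0,0,0,0,0,0,0,0,0,0,0,0,0,0,0,0,0],
  hand=1,
)

```text
time_s: 25.42
tcp_pos: [0.6378, 0.1097, 0.0488]
orientation: [-0.0, -0.309, 0.951, 0.0]
ft_force: [-0.1, 0.4, 0.1]
gripper_width: 0.0852
gripper_force: 0.0
```

Emit:
apply_moves(
  steps=[0,0,-10,0,0,0,-30,0,0,0,-35,0,0,0,-35,0,0,0,-30,0],
)

```text
time_s: 25.83
tcp_pos: [0.6378, 0.1097, 0.1922]
orientation: [0.001, -0.309, 0.951, -0.0]
ft_force: [0.8, -0.7, 0.2]
gripper_width: 0.0852
gripper_force: 0.0
```

Emit:
apply_moves(
  steps=[0,0,-15,0,0,0,0,0,0,0,0,0],
)

```text
time_s: 26.08
tcp_pos: [0.6381, 0.1098, 0.2054]
orientation: [0.001, -0.309, 0.951, -0.0]
ft_force: [0.5, -0.9, -1.0]
gripper_width: 0.085
gripper_force: 0.0
```

```bash
python3 - <<'E'
from h import *
d=snapshot("wrist");cv2.imwrite("pics/w11.png",d["image"][:,:,::-1]);print(observe()["tcp_pos"])
R,_=cv2.Rodrigues(d["rvec"]);t=np.array(d["tvec"])
for n,x,y,z in(("gfoot",.6383,.109,.003),("gtop",.6383,.109,.081),("tea",.555,.0243,.004),("bung",.5575,.177,.011)):
    p=R@np.array([x,y,z])+t;r=np.hypot(p[0],p[1]);print(n,p[:2]/r*np.arctan2(r,p[2])*d["fx"]+[d["cx"],d["cy"]])
E
```

```text
[0.63760127 0.10971961 0.2039671 ]
gfoot [313.74305096 211.614199  ]
gtop [313.40449132 233.25356849]
tea [291.0852289   81.32252232]
bung [427.70313002 186.36952386]
```

View pics/w11.png

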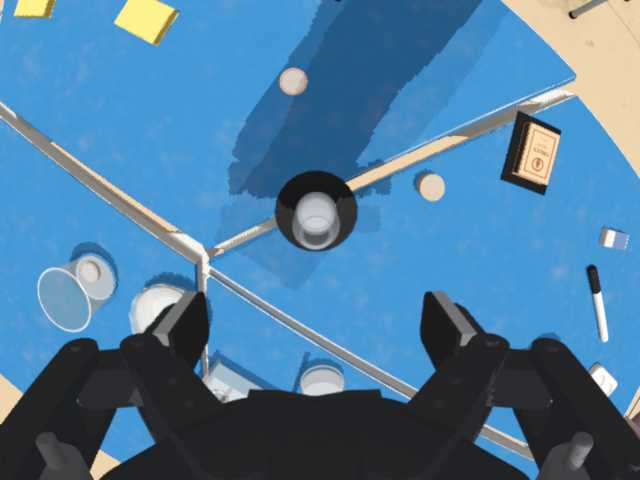

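The grey bottle stands upright and centred on its mat: foot about (316,213), mat centre about (316,211). The tealight (293,81) and bung (430,186) haven't moved. Handing in.

```bash
python3 -c "
from bench import *
print(job_done())"
```

```text
the job is handed in; nothing more can be done
None
```

The job is handed in: by the last camera views, both bottles, the plate and the matchbox rest centred on their mats (within about 5 mm), the plate and matchbox lie along their outlines, and the bung and tealight have not moved; `job_done()` returned no verdict.

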